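# Open the filler of the cooling-water tank and hang its cap on the peg

### The job

The cooling water of the mounting presses needs topping up, so open the tank's filler: first fold the cap's steel tab up until it stands upright, then use it to unscrew the cap anticlockwise until it is free (feel for its stop) and lift it out. Hang the cap by the eye of its tab on the peg at the side of the tank, leave it hanging there still, and do not knock the bottle, the jug or the specimen tray about.

Things in the scene. Friction and masses are not known exactly. Their poses are not given: they have to be found in the camera images.
- tank: Cooling-water tank fixed to the bench: white box, navy foot, 240 x 240 mm, top at 120 mm. Origin: centre of its underside; z up, x to its rear, away from its display; y to its left. The round filler cup stands on top at x -30, y +35 mm; two hose unions, 24 mm high, at x +85, y +-60 mm. The cap peg sticks out of the right (-y) side wall.
- filler (a point): Centre of the upper edge of the filler's aluminium collar, 158 mm above the bench, on the filler's axis. Collar 98 mm outside, 87 mm inside; its edge is level with the closed cap's disc, so the cap cannot be gripped by its rim and is turned by its tab. A sprung seal in the neck pushes the cap up against its thread (8 N shut, 4 N open).
- cap: Loose filler cap, 0.15 to 0.23 kg. Origin: centre of its plug's underside, on its axis, z up. Plug 48 mm dia, z 0 to 18 mm; black disc 80 mm dia, z 18 to 28. Shut: origin 130 to 132 mm above the bench, yaw up to 1.5 rad off the tank's. How far it is screwed in varies unseen: anticlockwise (from above) it rises up to 4 mm, is free after 1.6 to 2.3 rad and 0.6 rad later meets a hard stop. 0.1 to 0.2 N m.
- tab (a joint): Angle (rad) of the steel tab hinged across the middle of the cap's disc, along the cap's y axis, at cap z 32.5 mm: 0 lying flat, pointing to the cap's -x; 1.57 upright; stop at 1.6. Stiff hinge (0.03 N m): it stays where it is left. Starts at 0 to 0.12. The hinge's two small brackets reach y +-22 mm and cap z 37 mm.
- recess (a point): Middle of the finger recess in the edge of the cap's disc, under the flat tab's free end: at x -36, z 23 mm in the cap's frame. It shows how far the cap has been turned.
- eye (a point): Centre of the square eye (20 x 20 mm, right through) in the tab, 18 mm from the hinge. The tab is a plate 32 mm wide along the hinge, 40 mm long from it, 8 mm thick; the bars beside the eye are 6 mm wide, the bar at its free end 12 mm. Flat, its free end lies over a 5 mm deep finger recess in the disc's edge. The point's -x runs from hinge to lip, its y along the hinge, its z through the eye.
- peg: Round black peg, 8 mm dia, 80 mm long, on the tank's right wall; foot 26 mm dia, 4 mm thick. Origin: on the wall, 85 mm above the bench, at tank x 0, y -120 mm. Its z axis runs along the peg to the tip: away from the wall (tank -y), 12 degrees upward. With the eye 50 mm from the wall, the cap's disc clears the wall and the cap hangs some 39 mm above the bench.
- peg_tip (a point): Centre of the peg's free end, 80 mm along the peg from the wall.
- concentrate: White plastic bottle, 72 mm dia, 155 mm high, loose bystander to the left. Origin: centre of its underside.
- jug: Clear plastic measuring jug, 96 mm dia, 110 mm high, loose bystander to the right. Origin: centre of its underside; handle at its +y.
- specimens: Grey tray, 130 x 90 x 18 mm, with three mounted specimens in it (up to 22 mm high), loose bystander to the front left. Origin: centre of its underside.

How it is judged:
On the way, in this order (a step that is already met when the one before it is completed fails the run):
1. the tab stands up (hinge above 1.25 rad) while the cap is still screwed down (value of joint tab above 1.25 rad and z of cap in the frame of tank below 0.133 m and horizontal distance between cap and filler below 0.006 m), for 0.2 s.
2. the cap, still in its neck, is turned by 1.5 rad or more (its recess has moved over 49 mm) (distance of recess from where it was at the start of the episode above 0.049 m and z of cap in the frame of tank below 0.14 m and horizontal distance between cap and filler below 0.006 m), for 0.1 s.
3. the cap is unscrewed and lifted clear out of the filler (z of cap in the frame of tank above 0.16 m), for 0.1 s.
At the end, for the whole second after the job is handed in: the cap hangs still on the peg by the eye of its tab: the peg runs through the eye (eye centre within 9.8 mm of the peg's axis each way, 12 to 76 mm along it from the wall) and bears the cap (over 0.6 N); slower than 30 mm/s and 0.3 rad/s (z of eye in the frame of peg between 0.012 and 0.076 m and x of eye in the frame of peg between -0.0098 and 0.0098 m and y of eye in the frame of peg between -0.0098 and 0.0098 m and contact force between cap and peg above 0.6 N and linear speed of cap below 0.03 m/s and angular speed of cap below 0.3 rad/s); the robot touches nothing.
It fails at once if the bottle is pushed more than 30 mm or tipped (distance of concentrate from where it was at the start of the episode above 0.03 m or angle between concentrate's own z axis and vertical above 0.35 rad).
It fails at once if the jug is pushed more than 30 mm or tipped (distance of jug from where it was at the start of the episode above 0.03 m or angle between jug's own z axis and vertical above 0.35 rad).
It fails at once if the specimen tray is pushed more than 30 mm or tipped (distance of specimens from where it was at the start of the episode above 0.03 m or angle between specimens's own z axis and vertical above 0.35 rad).
It also fails if it takes over 72 s, if anything falls off the work surface, if the arm or the gripper's body presses on something with over 40 N, if the wrist force passes 120 N, or if a joint passes its speed limit or range.

### The arm

A 6-joint arm with a two-finger parallel gripper is mounted at the origin on the work surface. World frame = base frame: x ahead of the robot, y to its left, z up, the work surface at z = 0. Lengths are in m, angles in rad, forces in N, time in s.
With the tool pointing down it reaches from about 0.35 to 0.975 m from the base axis. Payload 4.9 kg.
Tool frame: the origin (TCP) lies midway between the tips of the shut fingers; the grasp point (between the pads) lies 19 mm behind it; z points along the fingers, y is the line along which they close (so a half turn about z gives the same grasp; the last joint's range is limited). The gripper opens to 85 mm and grips with 20 to 120 N. Pads are 22 mm wide; open, the fingers measure 114 mm over their backs; the gripper's body (76 mm by 85 mm) begins 54 mm behind the grasp point. The pads swing forward as they close: fully open they stand 13 mm farther back than shut.
Start: joints at [-1.295, 0.053, 1.613, -0, 1.476, -0.119], TCP at [0.24, -0.577, 0.231] pointing down, gripper open.
Joint ranges: [-3.01, 3.01], [-1.01, 2.22], [0.06, 2.58], [-1.02, 4.17], [0.09, 2.62], [-3.14, 3.14]. Speed limits (rad/s): [2.57, 2.57, 3.14, 3.14, 3.14, 3.14].

### API

Orientations are given as a unit quaternion [w, x, y, z].
In Python, from plant import state, grab_frame, job_done, cut_out, place_of gives the robot as it stands.
- The arm moves only by the tool jog_arm, never from a script. Its argument "motion" is text: rows parted by semicolons, each of 7 numbers parted by spaces: the opening in per cent of the stroke, from 0 (shut) to 100 (fully open), then the shift along the tool's x, y, z as a fraction of full scale, then the turn, a rotation vector about the tool's x, y, z as a fraction of full scale. A call has exactly 5 rows; each row is the pose to reach, as a shift and turn from the pose commanded when the call began, along the tool's axes at that moment; what a row does not reach only later rows make up. Full scale, the value 1, is 50 cm for a shift and 1.5 rad for a turn. A row lasts 1/8 s, in which the tool goes at most 62.5 mm and 10.7 degrees, less where a joint would pass 70% of its speed; a pose out of reach is approached as far as the arm can. A call with a number of a shift or a turn outside -1 to 1 is refused whole. A call with a gripper value outside its range is refused whole. The fingers move at their own pace and stop on an object; the grip force is fixed at half the most. Time passes only in rows, so rows that repeat a pose let the fingers close, or fill a call up. It gives the time, the measured TCP pose, the force, the opening and the grip force at its end, in the units of the state.
- state(): the state, without advancing time (a new reading comes with each control period).
- grab_frame(name): name is "scene" or "top"; returns a dict with "color" (384x512x3 uint8, red, green, blue), "range_z" (384x512 float32, m along the optical axis (not along the pixel's ray), 0 where there is no reading), "intrinsics" (3x3 intrinsics, pixels), "world_from_camera" (4x4, takes a point from camera to world coordinates). Camera axes: x right, y up, looking along -z (the intrinsics and any distortion apply to the point x, -y, -z); pixel columns grow to the right and rows downward; lengths in m; the calibration is good to about 2 mm. A picture is of the moment at which its call begins.
- job_done(): hands the job in; it is judged then, once.
Trained networks look in the newest picture that a camera, given by its name, has taken for a name from the list of things; names that differ only in an ending like _2 or _b are one class to them, and where a whole thing is asked for, a point or a joint stands for the part that bears it (a point fixed in the world has none). Each returns a list of dicts, best first, with "p" (0 to 1); they miss things now and then, are a little off and sometimes report something else, mostly with a low value. They report only what shows in the picture. A call takes as long as a camera call.
- cut_out(camera, thing): "pixels" (384x512 bool, what is visible of it).
- place_of(camera, thing): "at" ([x, y, z] in m, in world coordinates, good to about 4 mm: a listed point, or the origin of a listed thing).
The state is a dict: "time": time; "joint_pos": joint angles; "joint_vel": joint speeds; "joint_efforts": joint torques, N m; "tool_pos": TCP position; "tool_rot": TCP orientation; "contact_force": force on the tool from outside, world axes, zero at the start; "ft_torque": the same for the moment, N m; "gripper_width": opening from 0.0 (shut) to 1.0 (fully open); "grasp_force": force on a finger pad.
Only numpy, scipy, OpenCV 4.12 (cv2) and the standard library are available. Lean on these libraries where they do the work, as an engineer would, in place of code of your own. Each camera call takes 0.05 s, during which the arm holds its last target. There are 200 camera calls.

## Working session

There is one attempt and no reset: what is moved stays moved. The work goes in short steps, Python scripts to look and compute and a tool call to move; the robot and the scene stay as the last step left them, time stands still between calls to the robot, and variables do not carry over. Pictures are saved under pics/ and viewed, at most 12 in all, crops included, and the job is handed in when it is done.

Besides the shell and the picture viewer there is one more tool, called after "Request:" as name(argument=value, ...) on one line, values as JSON. jog_arm: Moves the arm, as the interface text tells. Shift numbers are shares of 50 cm and turn numbers shares of 1.5 rad, none past 1 either way. Its arguments: {"type":"object","properties":{"motion":{"type":"string"}},"required":["motion"]}

```bash
mkdir -p pics
cat > a.py <<'E'
from plant import *
import cv2,numpy as np
def save(f,n,crop=None,s=1):
    im=f["color"][:,:,::-1]
    if crop: im=im[crop[1]:crop[3],crop[0]:crop[2]]
    cv2.imwrite("pics/"+n,cv2.resize(im,None,fx=s,fy=s,interpolation=cv2.INTER_CUBIC))
E
python3 - <<'E'
from a import *
s=state();print({k:np.round(v,3) for k,v in s.items()})
fs={c:grab_frame(c) for c in("scene","top")}
a=np.hstack([fs["scene"]["color"],fs["top"]["color"]])[:,:,::-1]
cv2.imwrite("pics/1.png",np.vstack([fs["scene"]["color"],fs["top"]["color"]])[:,:,::-1])
cv2.imwrite("pics/1.png",cv2.resize(a,(800,300),interpolation=cv2.INTER_AREA))
save(fs["top"],"2.png",s=1.5)
for c in fs: print(c,np.round(fs[c]["world_from_camera"],3).tolist(),fs[c]["intrinsics"].tolist())
for t in "tank filler cap recess eye peg peg_tip concentrate jug specimens".split():
  for c in fs:
    print(t,c,[(np.round(d["at"],4).tolist(),round(d["p"],2)) for d in place_of(c,t)[:2]])
E
```

```text
{'time': np.float64(0.0), 'joint_pos': array([-1.295,  0.053,  1.614,  0.   ,  1.476, -0.119]), 'joint_vel': array([-0.   , -0.001, -0.   ,  0.001,  0.001,  0.001]), 'joint_efforts': array([-1.0000e-03, -3.9369e+01, -3.7018e+01, -0.0000e+00,  7.0000e-03,
        0.0000e+00]), 'tool_pos': array([ 0.24 , -0.576,  0.23 ]), 'tool_rot': array([-0.001,  0.981,  0.196, -0.   ]), 'contact_force': array([-0.153, -0.583, -0.358]), 'ft_torque': array([ 0.026,  0.005, -0.035]), 'grasp_force': np.float64(0.0), 'gripper_width': np.float64(1.002)}
scene [[-0.831, -0.449, 0.329, 0.942], [0.557, -0.666, 0.497, 0.606], [-0.004, 0.596, 0.803, 1.136], [0.0, 0.0, 0.0, 1.0]] [[387.1913417999436, 0.0, 251.47791445242456], [0.0, 387.1913417999436, 189.71167037810082], [0.0, 0.0, 1.0]]
top [[0.009, 0.983, -0.184, 0.28], [-1.0, 0.013, 0.02, -0.007], [0.022, 0.184, 0.983, 1.388], [0.0, 0.0, 0.0, 1.0]] [[367.3862426687997, 0.0, 255.37310245920497], [0.0, 367.3862426687997, 195.4408587799236], [0.0, 0.0, 1.0]]
tank scene [([0.5813, 0.0669, -0.0], 0.92), ([0.5453, 0.1019, 0.1289], 0.19)]
tank top [([0.5833, 0.067
[... 293 characters left out ...]
.1188, 0.15], 0.79)]
recess top [([0.513, 0.1186, 0.1543], 0.65)]
eye scene [([0.5455, 0.1051, 0.1618], 0.74), ([0.5288, 0.1113, 0.1654], 0.66)]
eye top [([0.5279, 0.1075, 0.1647], 0.5)]
peg scene [([0.509, 0.117, 0.1523], 0.73), ([0.5972, -0.0478, 0.0872], 0.62)]
peg top [([0.5939, -0.0482, 0.0852], 0.48)]
peg_tip scene [([0.606, -0.1273, 0.1013], 0.6)]
peg_tip top [([0.6089, -0.1274, 0.1021], 0.5)]
concentrate scene [([0.5934, 0.4316, 0.0038], 0.97)]
concentrate top []
jug scene []
jug top [([0.5401, -0.452, -0.0017], 0.63), ([0.5438, 0.1032, 0.1599], 0.58)]
specimens scene [([0.3313, 0.2978, 0.0005], 0.92), ([0.5444, 0.0988, 0.1322], 0.6)]
specimens top [([0.3312, 0.3017, -0.0007], 0.61)]
```

View pics/1.png

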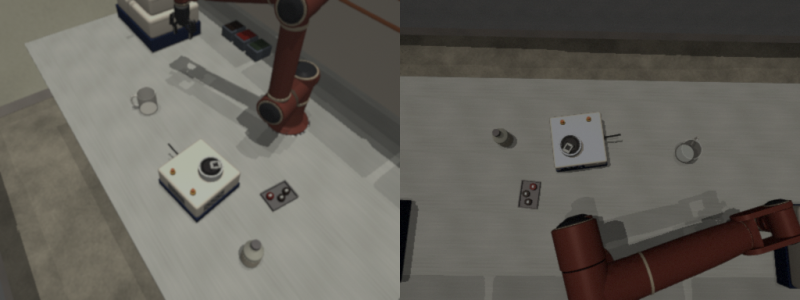

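View pics/2.png

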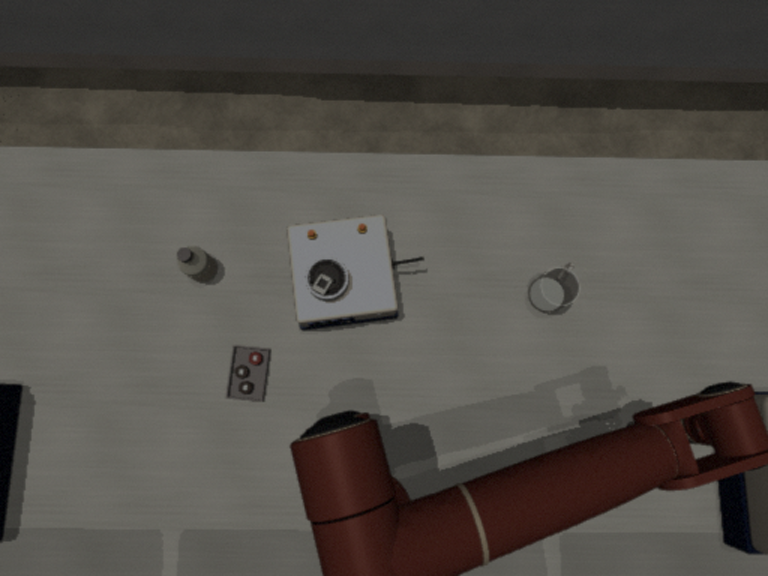

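The top view shows the tank at about (343,270), the filler at (327,278) with its tab pointing lower left, and the peg at (408,262). The jug is at (553,290), the bottle at (195,262) and the tray at (248,373). The network results agree with this. I'll refine the filler centre and yaw from depth.

```bash
cat >> a.py <<'E'
from scipy.spatial.transform import Rotation as R
def cloud(c):
    f=grab_frame(c);K=f["intrinsics"];d=f["range_z"];v,u=np.mgrid[:d.shape[0],:d.shape[1]]
    p=np.stack([(u-K[0,2])/K[0,0]*d,-(v-K[1,2])/K[1,1]*d,-d],-1);T=f["world_from_camera"]
    return f,np.where(d[...,None]>0,p@T[:3,:3].T+T[:3,3],np.nan)
def to_tool(goal,Rg=None,s=None):
    "shift and turn in jog units from the present pose"
    s=s or state();w,x,y,z=s["tool_rot"];R0=R.from_quat([x,y,z,w])
    sh=R0.inv().apply(np.array(goal)-s["tool_pos"])/.5
    tr=(R0.inv()*Rg).as_rotvec()/1.5 if Rg is not None else np.zeros(3)
    return np.round(np.r_[sh,tr],3)
def down(yaw_y,tilt=0):
    "tool pointing down, its y at world angle yaw_y, tilted about its own y"
    y=np.array([np.cos(yaw_y),np.sin(yaw_y),0]);z=np.array([0,0,-1.]);x=np.cross(y,z)
    return R.from_matrix(np.stack([x,y,z],1))*R.from_euler('y',tilt)
E
python3 - <<'E'
from a import *
for c in("scene","top"):
    f,p=cloud(c);q=p.reshape(-1,3);q=q[~np.isnan(q).any(1)]
    n=q[np.hypot(q[:,0]-.546,q[:,1]-.102)<.075]
    print(c,np.histogram(n[:,2],np.arange(.11,.18,.004)))
    r=n[n[:,2]>.15];print("top",len(r),r.mean(0),cv2.minEnclosingCircle(r[:,:2].astype(np.float32)))
    t=n[n[:,2]>.1635];print("tab",len(t),t.mean(0),cv2.minAreaRect((t[:,:2]*1000).astype(np.float32)))
    k=q[(np.abs(q[:,2]-.12)<.006)&(np.hypot(q[:,0]-.58,q[:,1]-.067)<.18)]
    print("tank",len(k),np.median(k[:,2]),cv2.minAreaRect((k[:,:2]*1000).astype(np.float32)))
    for t in("peg","peg_tip","filler","cap","recess","eye"):
        print(t,[(np.round(d["at"],4).tolist(),round(d["p"],2)) for d in place_of(c,t)[:2]])
    b=dict(scene=(200,170,320,290),top=(180,135,300,225))[c]; save(f,"3%s.png"%c,b,5)
print("goal",to_tool([.54,.09,.30],down(-2.04)))
E
```

```text
scene (array([  0,  82, 471, 171,  20,  29,  15,  19,  29,  36,  49, 184, 332,
        57,  71,  20,   0]), array([0.11 , 0.114, 0.118, 0.122, 0.126, 0.13 , 0.134, 0.138, 0.142,
       0.146, 0.15 , 0.154, 0.158, 0.162, 0.166, 0.17 , 0.174, 0.178]))
top 713 [0.54585739 0.10421229 0.15988324] ((0.543429970741272, 0.10037887841463089), 0.05057913810014725)
tab 117 [0.52848149 0.11028597 0.16804721] ((531.501220703125, 110.08503723144531), (41.67472839355469, 50.58468246459961), 53.16168975830078)
tank 3963 0.12025415680503326 ((578.6542358398438, 71.76164245605469), (239.0423583984375, 239.65036010742188), 7.924761772155762)
peg [([0.5994, -0.0458, 0.0852], 0.44)]
peg_tip [([0.6052, -0.1292, 0.1016], 0.6), ([0.3297, 0.2996, 0.0023], 0.55)]
filler [([0.5437, 0.1048, 0.1584], 0.69)]
cap [([0.5457, 0.1022, 0.1333], 0.67)]
recess [([0.5083, 0.1191, 0.15], 0.91)]
eye [([0.5261, 0.1146, 0.1679], 0.68), ([0.596, 0.4317, 0.0041], 0.57)]
top (array([ 15, 211, 403,  92,  10,   4,   5,   6,  24,  32,  51, 235, 190,
        36,  55,  20,   1]), array([0.11 , 0.114, 0.118, 0.122, 0.126, 0.13 , 0.134, 0.138, 0.142,
       0.146, 0.15 , 0.154, 0.158, 0.162, 0.166, 0.17 , 0.174, 0.178]))
top 588 [0.54500719 0.09881036 0.15907819] ((0.5465089678764343, 0.09833816438913345), 0.04971332475543022)
tab 98 [0.5307791  0.10482199 0.16814576] ((537.1778564453125, 89.79531860351562), (67.90985870361328, 69.4630126953125), 76.13652801513672)
tank 3453 0.11916096696621326 ((579.690185546875, 68.18110656738281), (238.1724853515625, 237.1636505126953), 7.696564197540283)
peg [([0.5973, -0.0506, 0.0817], 0.47), ([0.5437, 0.098, 0.1319], 0.16)]
peg_tip [([0.6114, -0.1248, 0.0998], 0.45)]
filler [([0.5422, 0.102, 0.1573], 0.65)]
cap [([0.5432, 0.1026, 0.1322], 0.73)]
recess [([0.5151, 0.1182, 0.1525], 0.87)]
eye [([0.5283, 0.106, 0.1642], 0.47)]
goal [ 1.066 -1.001 -0.137 -0.    -0.     0.576]
```

View pics/3scene.png

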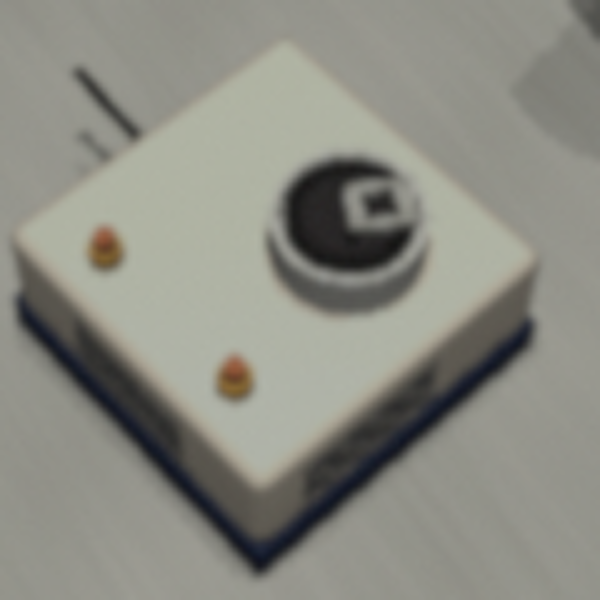

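Request:
jog_arm(motion="100 0.14 -0.13 -0.12 0 0 0.12; 100 0.28 -0.26 -0.137 0 0 0.24; 100 0.42 -0.39 -0.137 0 0 0.36; 100 0.56 -0.52 -0.137 0 0 0.48; 100 0.7 -0.65 -0.137 0 0 0.57")

```text
time: 2.42
tool_pos: [0.3648, -0.3035, 0.2937]
tool_rot: [0.0, 0.973, -0.231, 0.001]
contact_force: [0.3, -0.2, -0.0]
gripper_width: 1.001
grasp_force: 0.0
```

```bash
cat > g.py <<'E'
import sys
from a import *
# g.py x y z yaw [tilt]
v=[float(k) for k in sys.argv[1:]]
s=state();print(np.round(s["time"],2),np.round(s["tool_pos"],4),np.round(s["joint_pos"],2),np.round(s["contact_force"],1),np.round(s["gripper_width"],3),np.round(s["grasp_force"],1))
if v: print(to_tool(v[:3],down(v[3],v[4] if len(v)>4 else 0)))
E
python3 g.py .54 .1 .26 -2.03
```

```text
2.42 [ 0.3648 -0.3035  0.2937] [-0.85 -0.35  1.87  0.    1.62  1.19] [ 0.3 -0.2 -0. ] 1.001 0.0
[-0.049 -0.878  0.067  0.    -0.001 -0.004]
```

Request:
jog_arm(motion="100 -0.01 -0.15 0 0 0 0; 100 -0.02 -0.3 0 0 0 0; 100 -0.03 -0.45 0.02 0 0 0; 100 -0.04 -0.6 0.04 0 0 0; 100 -0.05 -0.75 0.06 0 0 0")

```text
time: 3.05
tool_pos: [0.4842, -0.0157, 0.2718]
tool_rot: [0.0, 0.974, -0.228, 0.001]
contact_force: [0.5, -1.1, 0.1]
gripper_width: 0.999
grasp_force: 0.0
```

Run:
```python
from a import *
y=-.46; c=np.array([.545,.1005]); ax=np.array([np.cos(y),np.sin(y)])
p=c-.030*ax; print(p)
print(to_tool([*p,.22],down(-2.03)),to_tool([*p,.165],down(-2.03)),state()["tool_pos"],state()["joint_pos"])
```

```text
[0.51811843 0.11381844]
[-0.054 -0.262  0.104 -0.    -0.001 -0.001] [-0.055 -0.262  0.214 -0.    -0.001 -0.001] [ 0.48422528 -0.01574712  0.27176721] [-1.86161605e-01 -3.15062087e-01  1.88003147e+00 -1.81260225e-04
  1.57498809e+00  1.84471726e+00]
```

Request:
jog_arm(motion="70 -0.02 -0.1 0.04 0 0 0; 70 -0.04 -0.2 0.08 0 0 0; 70 -0.054 -0.262 0.104 0 0 0; 70 -0.054 -0.262 0.104 0 0 0; 70 -0.054 -0.262 0.104 0 0 0")

```text
time: 3.68
tool_pos: [0.5178, 0.1112, 0.2199]
tool_rot: [0.0, 0.974, -0.228, 0.0]
contact_force: [0.7, 0.3, -0.1]
gripper_width: 0.701
grasp_force: 0.0
```

Run:
```python
from a import *
f,p=cloud("scene");s=state()
print(s["tool_pos"],to_tool([.518,.1138,.160],down(-2.03)))
for c in("scene",):
  for t in("eye","recess","cap"): print(t,[(np.round(d["at"],4).tolist(),round(d["p"],2)) for d in place_of(c,t)[:2]])
save(f,"4.png",(230,160,350,250),6)
```

```text
[0.51793473 0.11085051 0.22021509] [-0.003 -0.005  0.12  -0.    -0.001 -0.001]
eye [([0.5288, 0.1118, 0.1644], 0.4)]
recess [([0.5126, 0.1173, 0.1514], 0.9)]
cap []
```

View pics/4.png

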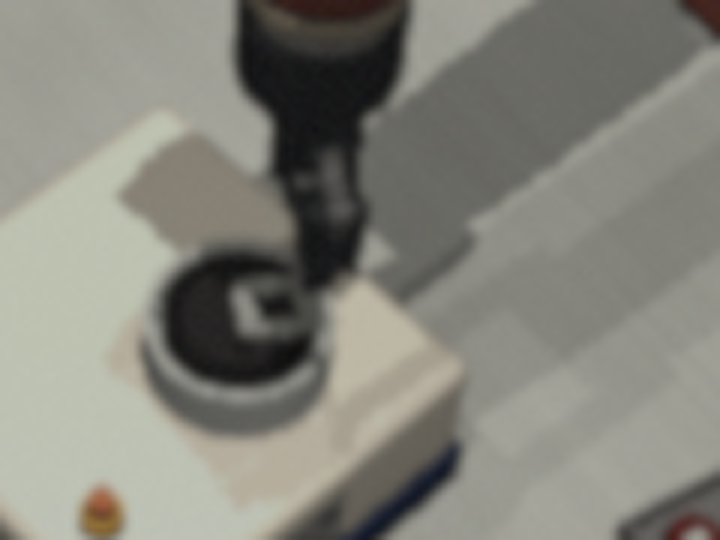

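The gripper at (330,250) stands above the tab's free end (tab at 270,305), in line with it. Next I descend.

Request:
jog_arm(motion="70 -0.003 -0.004 0.06 0 0 0; 70 -0.003 -0.004 0.1 0 0 0; 70 -0.003 -0.004 0.116 0 0 0; 70 -0.003 -0.004 0.12 0 0 0; 70 -0.003 -0.004 0.12 0 0 0")

```text
time: 4.5
tool_pos: [0.5177, 0.114, 0.1602]
tool_rot: [-0.0, 0.974, -0.228, 0.001]
contact_force: [0.1, 0.6, -0.4]
gripper_width: 0.702
grasp_force: 0.0
```

Request:
jog_arm(motion="20 0 0 0 0 0 0; 10 0 0 0 0 0 0; 10 0 0 0 0 0 0; 10 0 0 0 0 0 0; 10 0 0 0 0 0 0")

```text
time: 5.12
tool_pos: [0.5177, 0.1143, 0.1603]
tool_rot: [-0.0, 0.974, -0.228, 0.001]
contact_force: [-0.3, 2.4, 4.7]
gripper_width: 0.352
grasp_force: 60.6
```

```bash
python3 g.py
```

```text
5.12 [0.5177 0.1143 0.1603] [ 0.08 -0.12  1.9   0.    1.36  2.11] [-0.3  2.4  4.7] 0.352 60.6
```

Request:
jog_arm(motion="10 0.001 0 -0.009 0 0 0; 10 0.0027 0 -0.0177 0 0 0; 10 0.006 0 -0.026 0 0 0; 10 0.0105 0 -0.034 0 0 0; 10 0.0105 0 -0.034 0 0 0")

```text
time: 5.75
tool_pos: [0.5193, 0.1122, 0.1711]
tool_rot: [0.0, 0.974, -0.228, -0.004]
contact_force: [5.6, 4.3, -14.4]
gripper_width: 0.342
grasp_force: 60.8
```

```bash
python3 g.py
python3 - <<'E'
from a import *
f,p=cloud("scene")
save(f,"5.png",(230,160,350,250),6)
E
```

```text
5.75 [0.5193 0.1122 0.1711] [ 0.07 -0.12  1.89  0.    1.39  2.1 ] [  5.6   4.3 -14.4] 0.342 60.8
```

View pics/5.png

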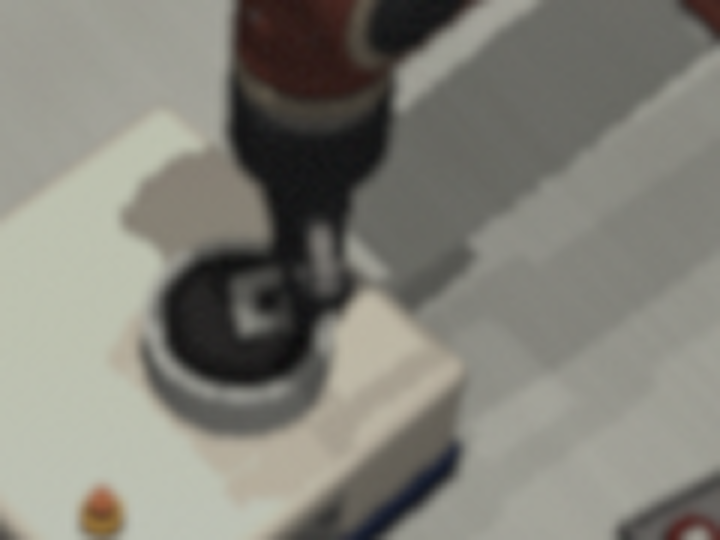

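Request:
jog_arm(motion="10 0.002 0 -0.003 0 -0.12 0; 10 0.0056 0 -0.007 0 -0.24 0; 10 0.012 0 -0.013 0 -0.34 0; 10 0.02 0 -0.018 0 -0.42 0; 10 0.02 0 -0.018 0 -0.42 0")

```text
time: 6.42
tool_pos: [0.5293, 0.1073, 0.184]
tool_rot: [-0.071, 0.924, -0.217, -0.307]
contact_force: [-4.5, 3.0, 2.1]
gripper_width: 0.346
grasp_force: 62.5
```

```bash
python3 g.py .545 .1005 .17 -2.03
```

```text
6.42 [0.5293 0.1073 0.184 ] [-0.06  0.26  1.56  0.25  1.92  1.98] [-4.5  3.   2.1] 0.346 62.5
[ 0.044 -0.002  0.002  0.001  0.427 -0.001]
```

Request:
jog_arm(motion="10 0.003 0 -0.008 0 -0.1 0; 10 0.006 0 -0.016 0 -0.2 0; 10 0.011 0 -0.022 0 -0.25 0; 10 0.0165 0 -0.028 0 -0.25 0; 10 0.0165 0 -0.028 0 -0.25 0")

```text
time: 7.05
tool_pos: [0.5422, 0.1017, 0.1896]
tool_rot: [-0.11, 0.852, -0.199, -0.472]
contact_force: [-5.8, 6.4, -3.5]
gripper_width: 0.347
grasp_force: 59.8
```

```bash
python3 g.py .545 .1005 .17 -2.03;python3 - <<'E'
from a import *
f,p=cloud("scene")
for t in("eye","recess","cap"): print(t,[(np.round(d["at"],4).tolist(),round(d["p"],2)) for d in place_of("scene",t)[:2]])
save(f,"6.png",(230,160,350,250),6)
E
```

```text
7.05 [0.5422 0.1017 0.1896] [-0.1   0.49  1.39  0.38  2.21  2.  ] [-5.8  6.4 -3.5] 0.347 59.8
[ 0.036 -0.     0.016  0.001  0.675 -0.   ]
eye [([0.5438, 0.1047, 0.1832], 0.52)]
recess [([0.5103, 0.1176, 0.1548], 0.55)]
cap [([0.5425, 0.0994, 0.1321], 0.84)]
```

View pics/6.png

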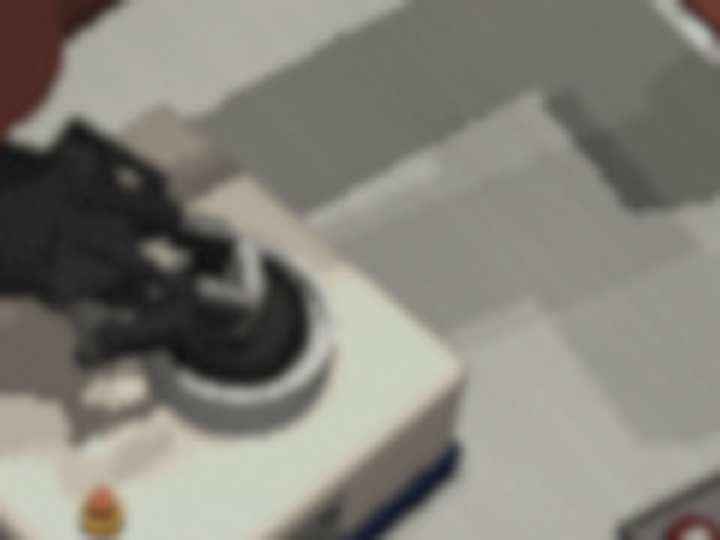

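Request:
jog_arm(motion="10 0.004 0 -0.007 0 0 0; 10 0.004 0 -0.007 0 0 0; 10 0.004 0 -0.007 0 0 0; 75 0.004 0 -0.007 0 0 0; 75 0.004 0 -0.007 0 0 0")

```text
time: 7.88
tool_pos: [0.5478, 0.0986, 0.192]
tool_rot: [-0.11, 0.853, -0.2, -0.469]
contact_force: [0.1, 0.0, -0.0]
gripper_width: 0.745
grasp_force: 0.0
```

```bash
python3 g.py .545 .1005 .27 -2.03
```

```text
7.88 [0.5478 0.0986 0.192 ] [-0.11  0.49  1.38  0.37  2.21  2.  ] [ 0.1  0.  -0. ] 0.745 0.0
[-0.135 -0.001 -0.078  0.     0.67  -0.001]
```

Request:
jog_arm(motion="75 0 0 -0.12 0 0 0; 75 -0.08 0 -0.12 0 0.12 0; 75 -0.135 0 -0.1 0 0.24 0; 75 -0.135 0 -0.078 0 0.36 0; 75 -0.135 0 -0.078 0 0.48 0")

```text
time: 8.5
tool_pos: [0.5453, 0.1, 0.2715]
tool_rot: [-0.032, 0.964, -0.226, -0.134]
contact_force: [-0.4, -0.5, -0.0]
gripper_width: 0.751
grasp_force: 0.0
```

```bash
python3 g.py .545 .1005 .24 -2.03;python3 - <<'E'
from a import *
for c in("scene","top"):
  f,p=cloud(c)
  for t in("eye","recess","cap"): print(c,t,[(np.round(d["at"],4).tolist(),round(d["p"],2)) for d in place_of(c,t)[:2]])
  q=p.reshape(-1,3);m=(np.hypot(q[:,0]-.545,q[:,1]-.1005)<.03)&(q[:,2]>.168)&(q[:,2]<.215)
  q=q[m];print(len(q),q.mean(0),q.max(0))
  d=(q[:,:2]-[.545,.1005])@np.array([np.cos(-.46),np.sin(-.46)]);print(np.polyfit(q[:,2],d,1),np.percentile(d,[5,50,95]))
  if c=="scene": save(f,"7.png",(230,160,350,250),6)
E
```

```text
8.5 [0.5453 0.1    0.2715] [-0.01  0.02  1.6   0.12  1.77  2.03] [-0.4 -0.5 -0. ] 0.751 0.0
[ 0.016 -0.001  0.061 -0.001  0.185 -0.001]
scene eye [([0.5423, 0.1048, 0.1818], 0.62)]
scene recess [([0.6064, -0.1269, 0.1037], 0.59), ([0.5096, 0.1183, 0.1518], 0.55)]
scene cap [([0.5438, 0.0987, 0.1294], 0.63)]
70 [0.54335668 0.10444559 0.18833904] [0.55644003 0.12056801 0.20371756]
[-0.19971778  0.03439052] [-0.00944408 -0.00271121  0.00247145]
top eye []
top recess []
top cap []<stdin>:6: RuntimeWarning: Mean of empty slice.
  ret = um.true_divide(
Traceback (most recent call last):
ValueError: zero-size array to reduction operation maximum which has no identity
```

View pics/7.png

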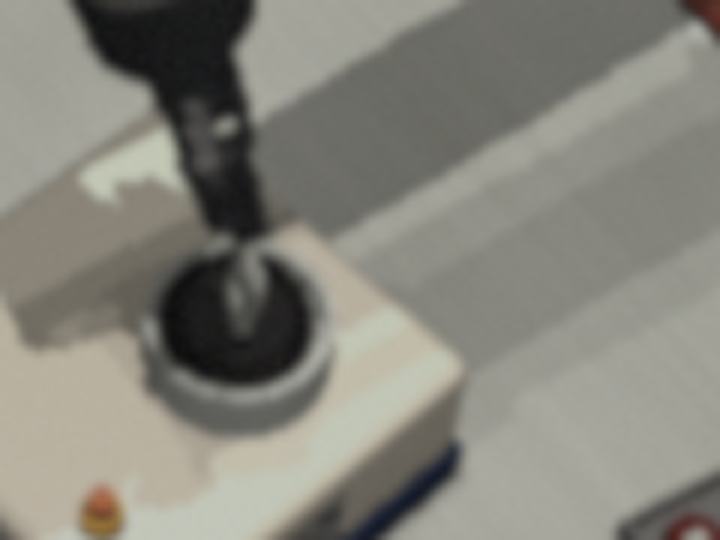

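Request:
jog_arm(motion="75 0.005 0 0.02 0 0.1 0; 75 0.016 -0.001 0.055 0 0.185 0; 75 0.016 -0.001 0.061 0 0.185 0; 75 0.016 -0.001 0.061 0 0.185 0; 75 0.016 -0.001 0.061 0 0.185 0")

```text
time: 9.52
tool_pos: [0.5454, 0.1007, 0.2391]
tool_rot: [-0.001, 0.974, -0.229, -0.004]
contact_force: [0.1, 0.7, 0.4]
gripper_width: 0.751
grasp_force: 0.0
```

```bash
python3 g.py .545 .1005 .178 -2.03
```

```text
9.52 [0.5454 0.1007 0.2391] [ 0.05 -0.12  1.76  0.    1.5   2.08] [0.1 0.7 0.4] 0.751 0.0
[ 0.     0.001  0.122 -0.     0.005 -0.001]
```

Request:
jog_arm(motion="75 0 0 0.06 0 0.005 0; 75 0 0 0.11 0 0.005 0; 75 0 0 0.122 0 0.005 0; 30 0 0 0.122 0 0.005 0; 10 0 0 0.122 0 0.005 0")

```text
time: 10.15
tool_pos: [0.5449, 0.101, 0.1793]
tool_rot: [0.0, 0.974, -0.228, 0.001]
contact_force: [-1.8, -1.9, 5.3]
gripper_width: 0.356
grasp_force: 59.5
```

Request:
jog_arm(motion="10 0 0 0 0 0 0; 10 0 0 0 0 0 0; 10 0 0 0 0 0 -0.06; 10 0 0 0 0 0 -0.13; 10 0 0 0 0 0 -0.2")

```text
time: 10.78
tool_pos: [0.5452, 0.1018, 0.1794]
tool_rot: [-0.001, 0.997, -0.078, 0.002]
contact_force: [-0.6, -0.6, 4.4]
gripper_width: 0.359
grasp_force: 59.4
```

```bash
python3 g.py; python3 -c "
from a import *
print(state()['ft_torque'])
print([(np.round(d['at'],4).tolist(),round(d['p'],2)) for d in place_of('scene','recess')[:2]])"
```

```text
10.78 [0.5452 0.1018 0.1794] [ 0.05 -0.08  1.83  0.    1.39  1.78] [-0.6 -0.6  4.4] 0.359 59.4
[-0.00624269 -0.00495994 -0.06319818]
[([0.6064, -0.1269, 0.1037], 0.59), ([0.5096, 0.1183, 0.1518], 0.55)]
```

Request:
jog_arm(motion="10 0 0 -0.001 0 0 -0.11; 10 0 0 -0.001 0 0 -0.22; 10 0 0 -0.002 0 0 -0.33; 10 0 0 -0.002 0 0 -0.44; 10 0 0 -0.003 0 0 -0.5")

```text
time: 11.45
tool_pos: [0.5451, 0.1012, 0.1805]
tool_rot: [0.001, 0.956, 0.292, 0.002]
contact_force: [0.1, -2.1, 4.1]
gripper_width: 0.354
grasp_force: 59.3
```

```bash
python3 g.py; python3 -c "
from a import *
print(state()['ft_torque']);f=grab_frame('scene')
for t in ('recess','cap','eye'):print([(np.round(d['at'],4).tolist(),round(d['p'],2)) for d in place_of('scene',t)[:2]])"
```

```text
11.45 [0.5451 0.1012 0.1805] [ 0.05 -0.08  1.83 -0.    1.39  1.03] [ 0.1 -2.1  4.1] 0.354 59.3
[-0.30628028 -0.08723326 -0.07612752]
[([0.5111, 0.0814, 0.1562], 0.83)]
[([0.5461, 0.0993, 0.1308], 0.93)]
[([0.5429, 0.1039, 0.1842], 0.52)]
```

Request:
jog_arm(motion="10 0 0 -0.001 0 0 -0.11; 10 0 0 -0.001 0 0 -0.22; 10 0 0 -0.002 0 0 -0.33; 10 0 0 -0.002 0 0 -0.44; 10 0 0 -0.003 0 0 -0.5")

```text
time: 12.28
tool_pos: [0.5442, 0.1017, 0.1809]
tool_rot: [0.0, 0.783, 0.622, 0.001]
contact_force: [0.2, -0.3, 3.7]
gripper_width: 0.357
grasp_force: 59.3
```

```bash
python3 g.py; python3 -c "
from a import *
print(state()['ft_torque']);f=grab_frame('scene')
for t in ('recess','cap','eye'):print([(np.round(d['at'],4).tolist(),round(d['p'],2)) for d in place_of('scene',t)[:2]])"
```

```text
12.28 [0.5442 0.1017 0.1809] [ 0.05 -0.08  1.83  0.    1.39  0.28] [ 0.2 -0.3  3.7] 0.357 59.3
[-0.13838449 -0.09223246 -0.04245747]
[([0.5325, 0.0677, 0.1554], 0.6)]
[([0.5443, 0.1023, 0.133], 0.61)]
[([0.5437, 0.1012, 0.1832], 0.51)]
```

Request:
jog_arm(motion="10 0 0 -0.001 0 0 -0.1; 10 0 0 -0.001 0 0 -0.2; 10 0 0 -0.002 0 0 -0.3; 10 0 0 -0.002 0 0 -0.38; 10 0 0 -0.002 0 0 -0.4")

```text
time: 13.1
tool_pos: [0.5442, 0.1015, 0.1816]
tool_rot: [0.0, 0.566, 0.825, 0.0]
contact_force: [1.7, -0.7, 4.2]
gripper_width: 0.356
grasp_force: 59.2
```

```bash
python3 g.py; python3 -c "
from a import *
print(state()['ft_torque'],state()['joint_efforts'])"
```

```text
13.1 [0.5442 0.1015 0.1816] [ 0.05 -0.08  1.83  0.    1.39 -0.32] [ 1.7 -0.7  4.2] 0.356 59.2
[-0.0564002  -0.28971673 -0.04300013] [  0.451848   -30.42141795 -33.17376494   0.12101906   0.46049355
  -0.04280889]
```

Request:
jog_arm(motion="10 0 0 0 0 0 -0.06; 10 0 0 0 0 0 -0.1; 10 0 0 0 0 0 -0.15; 10 0 0 0 0 0 -0.2; 10 0 0 0 0 0 -0.2")

```text
time: 13.72
tool_pos: [0.5445, 0.101, 0.1816]
tool_rot: [0.001, 0.437, 0.899, 0.0]
contact_force: [3.5, -1.5, 2.8]
gripper_width: 0.356
grasp_force: 59.2
```

```bash
python3 g.py; python3 -c "
from a import *
print(state()['ft_torque']);f=grab_frame('scene')
for t in ('recess','cap','eye'):print([(np.round(d['at'],4).tolist(),round(d['p'],2)) for d in place_of('scene',t)[:2]])"
```

```text
13.72 [0.5445 0.101  0.1816] [ 0.05 -0.08  1.83 -0.    1.39 -0.62] [ 3.5 -1.5  2.8] 0.356 59.2
[-0.36165244 -0.74802368 -0.11326182]
[([0.5643, 0.0745, 0.1545], 0.7)]
[([0.5421, 0.0989, 0.1365], 0.73)]
[([0.6073, -0.1298, 0.1009], 0.48)]
```

Request:
jog_arm(motion="10 0 0 -0.006 0 0 0; 10 0 0 -0.012 0 0 0; 10 0 0 -0.02 0 0 0; 10 0 0 -0.03 0 0 0; 10 0 0 -0.03 0 0 0")

```text
time: 14.55
tool_pos: [0.5437, 0.1017, 0.1968]
tool_rot: [-0.0, 0.436, 0.9, 0.0]
contact_force: [0.8, 0.0, -2.3]
gripper_width: 0.359
grasp_force: 59.5
```

```bash
python3 g.py; python3 -c "
from a import *
print(state()['ft_torque']);f=grab_frame('scene')
for t in ('recess','cap','eye'):print([(np.round(d['at'],4).tolist(),round(d['p'],2)) for d in place_of('scene',t)[:2]])"
```

```text
14.55 [0.5437 0.1017 0.1968] [ 0.05 -0.09  1.82  0.    1.42 -0.62] [ 0.8  0.  -2.3] 0.359 59.5
[-0.05509429  0.0096628  -0.02305105]
[([0.5641, 0.0743, 0.1738], 0.8)]
[([0.5455, 0.1015, 0.1488], 0.6), ([0.5433, 0.1029, 0.1574], 0.38)]
[]
```

```bash
python3 g.py .5437 .1017 .27 -.55; python3 g.py .6107 -.1535 .25 .136;python3 g.py .6107 -.1535 .16 .136
```

```text
14.75 [0.5437 0.1015 0.1962] [ 0.05 -0.09  1.82  0.    1.42 -0.62] [-0.2 -0.1 -2.3] 0.355 59.5
[ 0.     0.    -0.148 -0.    -0.     0.813]
14.75 [0.5437 0.1015 0.1962] [ 0.05 -0.09  1.82  0.    1.42 -0.62] [-0.2 -0.1 -2.3] 0.355 59.5
[-0.483 -0.211 -0.108 -0.    -0.     0.355]
14.75 [0.5437 0.1015 0.1962] [ 0.05 -0.09  1.82  0.    1.42 -0.62] [-0.2 -0.1 -2.3] 0.355 59.5
[-0.483 -0.211  0.072 -0.    -0.     0.355]
```

Request:
jog_arm(motion="10 0 0 -0.06 0 0 0; 10 0 0 -0.108 0 0 0.04; 10 -0.07 -0.03 -0.108 0 0 0.1; 10 -0.15 -0.065 -0.108 0 0 0.16; 10 -0.23 -0.1 -0.108 0 0 0.22")

```text
time: 15.38
tool_pos: [0.5762, -0.0209, 0.2504]
tool_rot: [-0.0, 0.579, 0.816, 0.0]
contact_force: [0.4, -0.8, -1.1]
gripper_width: 0.352
grasp_force: 59.7
```

```bash
python3 g.py .6107 -.1535 .25 .136;python3 g.py .6107 -.1535 .18 .136
```

```text
15.38 [ 0.5762 -0.0209  0.2504] [-0.17 -0.07  1.71  0.    1.51 -0.5 ] [ 0.4 -0.8 -1.1] 0.352 59.7
[-0.273 -0.022  0.001 -0.    -0.     0.134]
15.38 [ 0.5762 -0.0209  0.2504] [-0.17 -0.07  1.71  0.    1.51 -0.5 ] [ 0.4 -0.8 -1.1] 0.352 59.7
[-0.273 -0.022  0.141 -0.    -0.     0.134]
```

Request:
jog_arm(motion="10 -0.08 -0.006 0 0 0 0.06; 10 -0.16 -0.012 0 0 0 0.13; 10 -0.24 -0.02 0 0 0 0.134; 10 -0.25 -0.022 0.07 0 0 0.134; 10 -0.25 -0.022 0.14 0 0 0.134")

```text
time: 16.0
tool_pos: [0.6075, -0.1425, 0.1799]
tool_rot: [0.0, 0.657, 0.754, 0.0]
contact_force: [0.2, 0.2, -2.1]
gripper_width: 0.36
grasp_force: 59.7
```

```bash
python3 g.py .6107 -.1535 .106 .136
python3 - <<'E'
from a import *
s=state();print(R.from_quat(np.roll(s["tool_rot"],-1)).as_matrix().round(3).tolist())
for c in("scene","top"):
  f,p=cloud(c)
  for t in("eye","recess","cap","peg","peg_tip"): print(c,t,[(np.round(d["at"],4).tolist(),round(d["p"],2)) for d in place_of(c,t)[:2]])
  if c=="scene": save(f,"8.png",(180,120,300,210),6)
E
```

```text
16.0 [ 0.6075 -0.1425  0.1799] [-0.35  0.09  1.67  0.    1.39 -0.49] [ 0.2  0.2 -2.1] 0.36 59.7
[-0.023  0.003  0.148  0.001  0.     0.   ]
[[-0.136, 0.991, 0.001], [0.991, 0.136, -0.0], [-0.0, 0.001, -1.0]]
scene eye [([0.6074, -0.1422, 0.1807], 0.4)]
scene recess [([0.6089, -0.1792, 0.1562], 0.54)]
scene cap [([0.6085, -0.1433, 0.132], 0.93)]
scene peg [([0.5979, -0.0506, 0.0869], 0.52), ([0.6089, -0.1433, 0.1306], 0.31)]
scene peg_tip [([0.6044, -0.1293, 0.1016], 0.6)]
top eye []
top recess []
top cap [([0.6098, -0.1396, 0.1357], 0.35)]
top peg []
top peg_tip []
```

View pics/8.png

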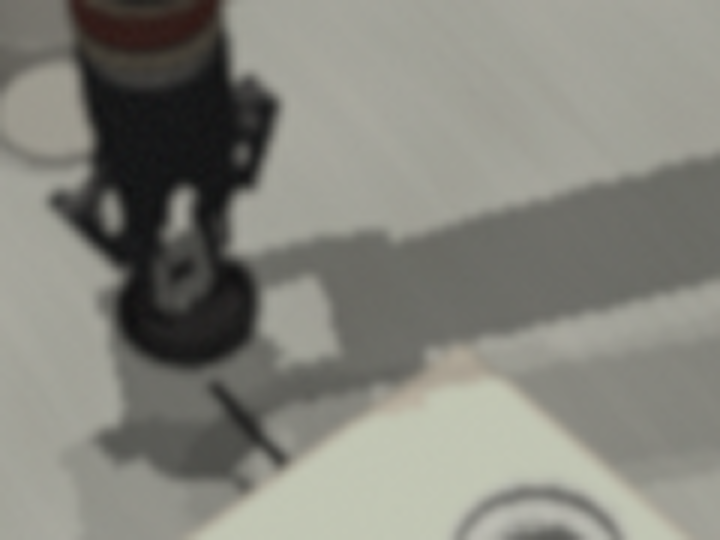

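```bash
python3 g.py .6141 -.1783 .18 .136; python3 g.py .6141 -.1783 .1055 .136
```

```text
16.6 [ 0.6076 -0.1414  0.1815] [-0.35  0.08  1.66 -0.    1.39 -0.49] [-0.4  0.1 -1.6] 0.357 59.7
[-0.075  0.003  0.003  0.001  0.     0.001]
16.6 [ 0.6076 -0.1414  0.1815] [-0.35  0.08  1.66 -0.    1.39 -0.49] [-0.4  0.1 -1.6] 0.357 59.7
[-0.075  0.002  0.152  0.001  0.     0.001]
```

Request:
jog_arm(motion="10 -0.04 0.002 0 0 0 0; 10 -0.075 0.002 0 0 0 0; 10 -0.075 0.002 0.05 0 0 0; 10 -0.075 0.002 0.11 0 0 0; 10 -0.075 0.002 0.149 0 0 0")

```text
time: 17.23
tool_pos: [0.6127, -0.1793, 0.104]
tool_rot: [-0.001, 0.657, 0.754, -0.0]
contact_force: [-0.4, -0.8, -1.3]
gripper_width: 0.356
grasp_force: 59.8
```

```bash
for h in .105 .08 .05; do python3 -c "
h=$h
print(.5965+.1357*h,-.0495-.9908*h,.085+.2126*h-.002,.136)" | xargs python3 g.py; done
python3 - <<'E'
from a import *
for c in("scene","top"):
  f,p=cloud(c)
  for t in("eye","recess","cap","peg_tip"): print(c,t,[(np.round(d["at"],4).tolist(),round(d["p"],2)) for d in place_of(c,t)[:2]])
  if c=="scene": save(f,"9.png",(180,120,300,210),6)
E
```

```text
17.23 [ 0.6127 -0.1793  0.104 ] [-0.4   0.19  1.68 -0.    1.27 -0.54] [-0.4 -0.8 -1.3] 0.356 59.8
[ 0.052  0.003 -0.003 -0.001 -0.001  0.001]
17.23 [ 0.6127 -0.1793  0.104 ] [-0.4   0.19  1.68 -0.    1.27 -0.54] [-0.4 -0.8 -1.3] 0.356 59.8
[ 0.102  0.003  0.008 -0.001 -0.001  0.001]
17.23 [ 0.6127 -0.1793  0.104 ] [-0.4   0.19  1.68 -0.    1.27 -0.54] [-0.4 -0.8 -1.3] 0.356 59.8
[ 0.162  0.003  0.021 -0.001 -0.001  0.001]
scene eye [([0.6139, -0.1785, 0.105], 0.56), ([0.6153, -0.2147, 0.082], 0.38)]
scene recess [([0.6112, -0.2139, 0.0811], 0.8)]
scene cap [([0.6108, -0.1803, 0.0577], 0.88)]
scene peg_tip [([0.5441, 0.1049, 0.1622], 0.65), ([0.6025, -0.1279, 0.1006], 0.47)]
top eye [([0.593, -0.0474, 0.0848], 0.69)]
top recess [([0.592, -0.0509, 0.0838], 0.63)]
top cap []
top peg_tip []
```

View pics/9.png

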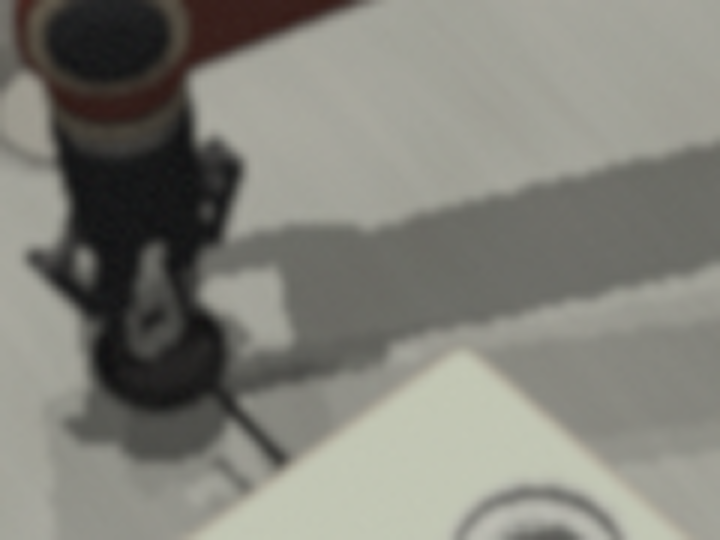

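Request:
jog_arm(motion="10 0.03 0.003 -0.004 0 0 0; 10 0.06 0.003 -0.001 0 0 0; 10 0.09 0.003 0.005 0 0 0; 10 0.115 0.003 0.011 0 0 0; 10 0.115 0.003 0.011 0 0 0")

```text
time: 18.35
tool_pos: [0.6064, -0.1199, 0.0997]
tool_rot: [-0.001, 0.656, 0.755, -0.0]
contact_force: [-0.2, 0.8, -1.2]
gripper_width: 0.358
grasp_force: 59.7
```

```bash
python3 -c "
h=.05
print(.5965+.1357*h,-.0495-.9908*h,.085+.2126*h-.002,.136)" | xargs python3 g.py;  python3 - <<'E'
from a import *
f,p=cloud("scene")
for t in("eye","recess","cap","peg_tip"): print(t,[(np.round(d["at"],4).tolist(),round(d["p"],2)) for d in place_of("scene",t)[:2]])
save(f,"10.png",(190,140,290,215),7)
E
```

```text
18.35 [ 0.6064 -0.1199  0.0997] [-0.32  0.15  1.74 -0.    1.26 -0.46] [-0.2  0.8 -1.2] 0.358 59.7
[ 0.042 -0.     0.012 -0.001 -0.     0.002]
eye [([0.6081, -0.1219, 0.1023], 0.41)]
recess [([0.6063, -0.1562, 0.0777], 0.52)]
cap [([0.6093, -0.1227, 0.0544], 0.71)]
peg_tip []
```

View pics/10.png

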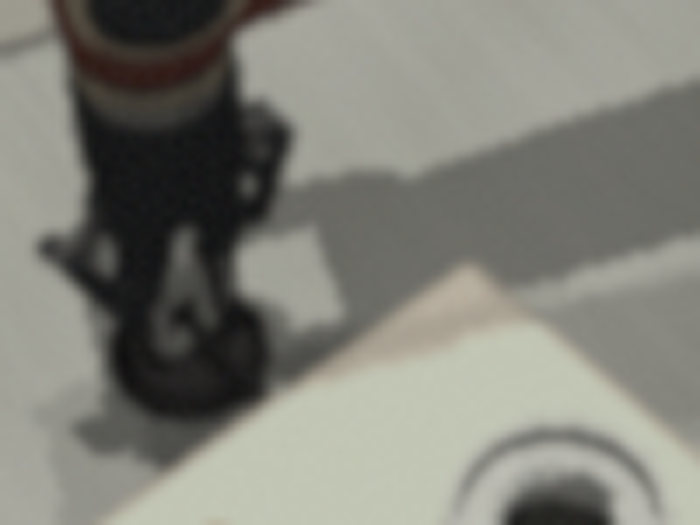

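The eye is at (185,315), with the dark peg running into it from the lower right and no contact force. I continue inward and then lower.

Request:
jog_arm(motion="10 0.015 0 0.004 0 0 0; 10 0.03 0 0.008 0 0 0; 10 0.042 0 0.012 0 0 0; 10 0.042 0 0.018 0 0 0; 10 0.042 0 0.022 0 0 0")

```text
time: 19.23
tool_pos: [0.6042, -0.1001, 0.0901]
tool_rot: [-0.0, 0.657, 0.754, 0.0]
contact_force: [-3.8, 2.9, 7.7]
gripper_width: 0.358
grasp_force: 60.7
```

```bash
python3 g.py;  python3 - <<'E'
from a import *
f,p=cloud("scene");print(state()["ft_torque"])
for t in("eye","recess","cap","peg_tip"): print(t,[(np.round(d["at"],4).tolist(),round(d["p"],2)) for d in place_of("scene",t)[:2]])
E
```

```text
19.23 [ 0.6042 -0.1001  0.0901] [-0.29  0.15  1.76  0.    1.24 -0.42] [-3.8  2.9  7.7] 0.358 60.7
[ 0.36506073  0.35141661 -0.02418892]
eye [([0.6029, -0.1016, 0.0907], 0.37)]
recess [([0.608, -0.1321, 0.0701], 0.75), ([0.5417, -0.4518, 0.001], 0.25)]
cap [([0.6062, -0.1016, 0.0453], 0.72), ([0.5823, 0.0692, 0.0037], 0.56)]
peg_tip [([0.6066, -0.1281, 0.1024], 0.38)]
```

Request:
jog_arm(motion="10 0 0 -0.002 0 0 0; 42 0 0 -0.002 0 0 0; 50 0 0 -0.002 0 0 0; 65 0 0 -0.002 0 0 0; 75 0 0 -0.002 0 0 0")

```text
time: 20.1
tool_pos: [0.604, -0.1006, 0.0904]
tool_rot: [0.0, 0.657, 0.754, -0.0]
contact_force: [-1.0, 0.2, 0.6]
gripper_width: 0.754
grasp_force: 0.0
```

```bash
python3 g.py;  python3 - <<'E'
from a import *
f,p=cloud("scene");print(state()["ft_torque"])
for t in("eye","recess","cap","peg_tip"): print(t,[(np.round(d["at"],4).tolist(),round(d["p"],2)) for d in place_of("scene",t)[:2]])
E
```

```text
20.1 [ 0.604  -0.1006  0.0904] [-0.29  0.15  1.76 -0.    1.24 -0.42] [-1.   0.2  0.6] 0.754 0.0
[-0.04106918 -0.01006679  0.02587565]
eye [([0.604, -0.0997, 0.095], 0.53), ([0.5425, -0.4528, 0.0014], 0.21)]
recess [([0.6061, -0.1403, 0.074], 0.56)]
cap [([0.6045, -0.0998, 0.0913], 0.59), ([0.6044, -0.1082, 0.0448], 0.53)]
peg_tip [([0.6025, -0.1294, 0.1002], 0.59), ([0.5415, -0.4515, -0.0013], 0.24)]
```

Released. The cap is hanging, so I retreat straight up.

Request:
jog_arm(motion="80 0 0 -0.04 0 0 0; 80 0 0 -0.1 0 0 0; 80 0 0 -0.2 0 0 0; 80 0 0 -0.3 0 0 0; 80 0 0 -0.35 0 0 0")

```text
time: 20.98
tool_pos: [0.6054, -0.1008, 0.2718]
tool_rot: [0.003, 0.657, 0.754, 0.002]
contact_force: [-0.1, 0.4, -0.3]
gripper_width: 0.798
grasp_force: 0.0
```

Request:
jog_arm(motion="80 -0.1 -0.1 0 0 0 0; 80 -0.2 -0.2 0 0 0 0; 80 -0.3 -0.3 0 0 0 0; 80 -0.3 -0.3 0 0 0 0; 80 -0.3 -0.3 0 0 0 0")

```text
time: 21.6
tool_pos: [0.4754, -0.271, 0.2672]
tool_rot: [0.001, 0.658, 0.753, 0.0]
contact_force: [1.2, 0.5, 0.2]
gripper_width: 0.802
grasp_force: 0.0
```

```bash
python3 g.py;  python3 - <<'E'
from a import *
for c in("scene","top","scene"):
  f,p=cloud(c);print(c)
  for t in("eye","recess","cap","peg_tip"): print(t,[(np.round(d["at"],4).tolist(),round(d["p"],2)) for d in place_of(c,t)[:2]])
save(f,"11.png",(190,140,290,215),7)
E
```

```text
21.6 [ 0.4754 -0.271   0.2672] [-0.65 -0.15  1.75  0.    1.54 -0.79] [1.2 0.5 0.2] 0.802 0.0
scene
eye [([0.6047, -0.0992, 0.093], 0.52)]
recess [([0.604, -0.1408, 0.075], 0.78)]
cap [([0.6039, -0.1146, 0.0437], 0.73), ([0.58, 0.069, 0.0001], 0.71)]
peg_tip [([0.5995, -0.046, 0.0854], 0.37), ([0.6032, -0.1034, 0.0928], 0.33)]
top
eye [([0.6024, -0.1098, 0.0921], 0.53)]
recess [([0.6102, -0.1402, 0.0735], 0.77)]
cap [([0.6075, -0.112, 0.0429], 0.55)]
peg_tip [([0.5985, 0.429, -0.0004], 0.68), ([0.6088, -0.1252, 0.1005], 0.47)]
scene
eye [([0.603, -0.1011, 0.093], 0.52)]
recess [([0.606, -0.1428, 0.0757], 0.58), ([0.6036, -0.1152, 0.0456], 0.28)]
cap [([0.6051, -0.1132, 0.0447], 0.81)]
peg_tip [([0.6044, -0.1312, 0.1006], 0.56)]
```

View pics/11.png

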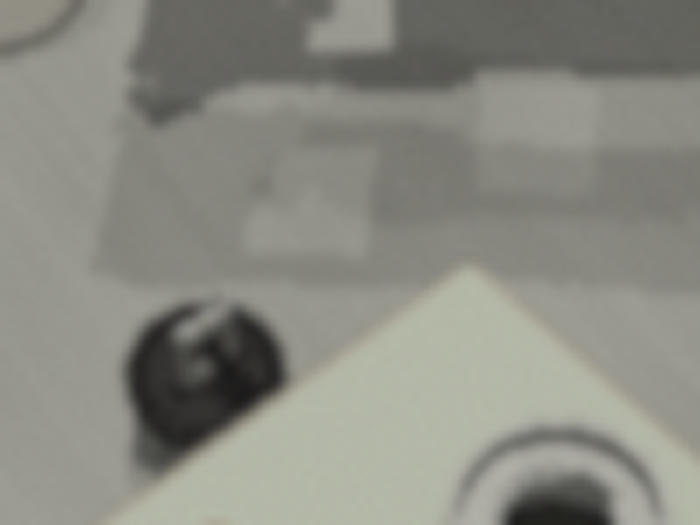

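The cap hangs on the peg, with its tab at about (205,330) and its disc below at (210,375). I let it settle before handing in.

Request:
jog_arm(motion="80 0 0 0 0 0 0; 80 0 0 0 0 0 0; 80 0 0 0 0 0 0; 80 0 0 0 0 0 0; 80 0 0 0 0 0 0")

```text
time: 22.98
tool_pos: [0.4761, -0.2696, 0.2655]
tool_rot: [-0.0, 0.657, 0.754, -0.0]
contact_force: [-0.1, 0.3, 0.8]
gripper_width: 0.796
grasp_force: 0.0
```

Request:
jog_arm(motion="80 0 0 0 0 0 0; 80 0 0 0 0 0 0; 80 0 0 0 0 0 0; 80 0 0 0 0 0 0; 80 0 0 0 0 0 0")

```text
time: 23.6
tool_pos: [0.4761, -0.2696, 0.2655]
tool_rot: [0.0, 0.657, 0.754, 0.0]
contact_force: [0.4, -0.2, 0.4]
gripper_width: 0.8
grasp_force: 0.0
```

Run:
```python
from a import *
P=[]
for i in range(6):
  f,p=cloud("scene");P.append(p[140:215,190:250]); 
  if i in(0,5): print([(np.round(d["at"],4).tolist(),round(d["p"],2)) for t in("eye","recess") for d in place_of("scene",t)[:1]])
print(job_done())
```

```text
[([0.6068, -0.1018, 0.093], 0.41), ([0.6041, -0.1429, 0.0716], 0.59)]
[([0.6061, -0.1015, 0.0919], 0.46), ([0.6056, -0.1384, 0.0744], 0.66)]
the job is handed in; nothing more can be done
None
```

I folded the tab up, unscrewed the cap, lifted it out, hung it by its eye on the peg and handed the job in at about 24 s; the last images show it hanging there, but the hand-in returned no verdict.

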